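# Close the loaded bay of the thermal cycler and start it

### The job

The two-bay thermal cycler stands with both lids up; the sealed sample plate lies in one bay and only an empty tube frame in the other. With your fingertips, push the lid over the plate down until it is fully shut, without letting it slam, and then press the round start key in front of that bay all the way down and let it come up again. Leave the other lid open and its key alone, and do not shift or lift the plate, the frame or anything else standing about.

Things in the scene. Friction and masses are not known exactly. Their poses are not given: they have to be found in the camera images.
- cycler: white two-bay thermal cycler, fixed, 380 mm deep (x) by 380 mm wide (y). Origin on the bench under its middle; x runs from the operator's front to the back, y to the left bay, z up. Flat deck 150 mm high with two bays at y = +90 (left) and -90 mm (right). In front a dark panel slopes down 20 degrees towards the operator, from 122 mm high at x = -108 mm to 90 mm at x = -195 mm
- bay_left (a point): centre of the top of the left bay's aluminium 96-well block, 131 mm above the bench (the bay opening is 94 by 136 mm)
- bay_right (a point): the same for the right bay
- plate: the sealed 96-well PCR plate, white with a pale film on top, 85.5 (x) by 127.8 (y) by 10 mm, loose, 40 g, lying on the well block of one of the two bays (either one); origin at the centre of its underside
- tube_frame: an empty grey tube-holder frame (an open rectangle with two cross bars, the wells show through it), 85.5 by 127.8 by 9 mm, loose, lying in the other bay; origin at the centre of its underside
- lid_left (a joint): angle of the left bay's lid, rad: 0 = shut, flat on the deck; grows as the front edge rises up and back; starts at 1.05 to 1.3, stops at 1.35. Stiff friction hinge: it stays where it is left; some 6 N at 110 mm from the hinge moves it. White slab 165 mm from hinge to front edge, 164 mm wide, 36 mm thick for the first 133 mm, then sloping to a 20 mm thick front edge
- lid_left_hinge (a point): mid-width point on the left lid's hinge axis, at the lid's underside, 152 mm above the bench. Turns with the lid: x runs along the lid away from its front edge (which is at x = -165 mm), y along the hinge axis (the cycler's y), z out of the outer face (flat, at z = +36 mm)
- lid_left_top (a point): point on the left lid's flat outer face (the upper face when shut), mid-width, 110 mm from the hinge axis along the lid: a good place to push; axes as for the hinge point
- key_left (a joint): travel of the left bay's start key in m: 0 = up, 0.005 = fully down; a spring key that needs about 5 N to go fully down and comes up again by itself
- key_left_top (a point): centre of the top of the left bay's start key: the one round key, 26 mm across, in a ring, 9 mm proud of the sloping panel, in front of the left bay, 35 mm right of the bay's middle and right of its small display. Its z axis points out of the key, tilted 20 degrees from vertical towards the operator; the key goes in along -z
- lid_right (a joint): angle of the right bay's lid, rad: 0 = shut, flat on the deck; grows as the front edge rises up and back; starts at 1.05 to 1.3, stops at 1.35. Stiff friction hinge: it stays where it is left; some 6 N at 110 mm from the hinge moves it. White slab 165 mm from hinge to front edge, 164 mm wide, 36 mm thick for the first 133 mm, then sloping to a 20 mm thick front edge
- lid_right_hinge (a point): mid-width point on the right lid's hinge axis, at the lid's underside, 152 mm above the bench. Turns with the lid: x runs along the lid away from its front edge (which is at x = -165 mm), y along the hinge axis (the cycler's y), z out of the outer face (flat, at z = +36 mm)
- lid_right_top (a point): point on the right lid's flat outer face (the upper face when shut), mid-width, 110 mm from the hinge axis along the lid: a good place to push; axes as for the hinge point
- key_right (a joint): travel of the right bay's start key in m: 0 = up, 0.005 = fully down; a spring key that needs about 5 N to go fully down and comes up again by itself
- key_right_top (a point): centre of the top of the right bay's start key: the one round key, 26 mm across, in a ring, 9 mm proud of the sloping panel, in front of the right bay, 35 mm right of the bay's middle and right of its small display. Its z axis points out of the key, tilted 20 degrees from vertical towards the operator; the key goes in along -z
- paddle: bystander, loose: blue plate-sealing paddle, 50 by 115 by 21 mm, lying on the cycler's deck behind the lids; origin at the centre of its underside
- beaker_tall: bystander, loose: translucent three-lipped beaker, 84 mm across, 115 mm high, standing right of the cycler; origin at the centre of its underside
- beaker_short: bystander, loose: translucent three-lipped beaker, 80 mm across, 90 mm high, standing right of the cycler, farther back; origin at the centre of its underside
- tube_rack: bystander, loose: blue rack of small tubes, 75 by 120 by 57 mm, left of the cycler; origin at the centre of its underside
- tip_box: bystander, loose: pipette-tip box with clear lid, 88 by 124 by 87 mm, left of the cycler, farther back; origin at the centre of its underside

How it is judged:
On the way, in this order (a step that is already met when the one before it is completed fails the run):
1. the lid over the plate is fully shut (within 0.03 rad), the other lid still open (((y of plate in the frame of cycler above 0 m and value of joint lid_left below 0.03 rad and value of joint lid_right above 0.9 rad) or (y of plate in the frame of cycler below 0 m and value of joint lid_right below 0.03 rad and value of joint lid_left above 0.9 rad))), for 0.2 s.
2. the start key in front of that bay is pressed home (at least 3.5 mm of its 5 mm) with the lid shut ((((y of plate in the frame of cycler above 0 m and value of joint lid_left below 0.03 rad and value of joint lid_right above 0.9 rad) and value of joint key_left above 0.0035 m) or ((y of plate in the frame of cycler below 0 m and value of joint lid_right below 0.03 rad and value of joint lid_left above 0.9 rad) and value of joint key_right above 0.0035 m))), for 0.05 s.
At the end, for the whole second after the job is handed in: The lid over the plate is shut within 0.03 rad and the other lid is still open (beyond 0.9 rad); both start keys are up; plate and frame lie flat within 8 mm of where they were, and every bystander within 30 mm (((y of plate in the frame of cycler above 0 m and value of joint lid_left below 0.03 rad and value of joint lid_right above 0.9 rad) or (y of plate in the frame of cycler below 0 m and value of joint lid_right below 0.03 rad and value of joint lid_left above 0.9 rad)) and value of joint each of key_left, key_right below 0.001 m and distance of each of plate, tube_frame from where it was at the start of the episode below 0.008 m and angle between plate's own z axis and vertical below 0.05 rad and distance of each of paddle, beaker_tall, beaker_short, tube_rack, tip_box from where it was at the start of the episode below 0.03 m); the robot touches nothing.
It fails at once if the start key of the loaded bay is pressed while its lid is still open ((y of plate in the frame of cycler above 0 m and value of joint key_left above 0.002 m and value of joint lid_left above 0.06 rad) or (y of plate in the frame of cycler below 0 m and value of joint key_right above 0.002 m and value of joint lid_right above 0.06 rad)).
It fails at once if the other bay is meddled with: its start key pressed, or its lid pushed down below 0.9 rad ((y of plate in the frame of cycler above 0 m and (value of joint key_right above 0.002 m or value of joint lid_right below 0.9 rad)) or (y of plate in the frame of cycler below 0 m and (value of joint key_left above 0.002 m or value of joint lid_left below 0.9 rad))).
It fails at once if a lid is slammed (turns shut faster than 2.5 rad/s) (velocity of joint any of lid_left, lid_right below -2.5 rad/s).
It fails at once if a lid is shoved with the arm or the gripper's body instead of the fingers (contact force between the arm and lid_left above 8 N or contact force between the arm and lid_right above 8 N).
It fails at once if plate or tube frame shifted or lifted by 8 mm, or a bystander lifted, knocked over or moved by more than 30 mm (distance of any of plate, tube_frame from where it was at the start of the episode above 0.008 m or distance of any of paddle, beaker_tall, beaker_short, tube_rack, tip_box from where it was at the start of the episode above 0.03 m or angle between any of paddle, beaker_tall, beaker_short, tube_rack, tip_box's own z axis and vertical above 0.5 rad).
It also fails if it takes over 42 s, if anything falls off the work surface, if the arm or the gripper's body presses on something with over 40 N, if the wrist force passes 120 N, or if a joint passes its speed limit or range.

### The arm

A 7-joint arm with a two-finger parallel gripper is mounted at the origin on the work surface. World frame = base frame: x ahead of the robot, y to its left, z up, the work surface at z = 0. Lengths are in m, angles in rad, forces in N, time in s.
With the tool pointing down it reaches from about 0.425 to 0.875 m from the base axis. Payload 4.7 kg.
Tool frame: the origin (TCP) lies between the finger pads; the fingertips stand 25 mm ahead of it and the grasp point (between the pads) lies 6 mm ahead of it (manip.tips_ahead is the distance from the TCP to the fingertips, in m); z points along the fingers, y is the direction in which the jaws open and shut (so a half turn about z gives the same grasp; the last joint's range is limited). The gripper opens to 87 mm and grips with 3 to 60 N. Pads are 19 mm wide; open, the fingers measure 117 mm over their backs; the gripper's body (75 mm by 190 mm) begins 51 mm behind the grasp point.
Start: joints at [-1.272, 0.321, -0.07, 1.45, 0.023, 1.371, -0.057], TCP at [0.183, 0.624, 0.248] pointing down, gripper open.
Joint ranges: [-2.86, 2.86], [-0.3, 2.09], [-1.38, 1.24], [0.06, 2.45], [-1.56, 4.7], [0.09, 2.05], [-2.69, 2.69]. Speed limits (rad/s): [2.57, 2.57, 3.14, 3.14, 3.14, 3.14, 3.14].

### API

Orientations are given as a unit quaternion [w, x, y, z].
In Python, from plant import manip gives the robot as it stands. The module is installed in compiled form; this text tells all that it offers.
- The arm moves only by the tool send_rows, never from a script. Its argument "moves" is a list that holds one entry, the list of rows, each a list of 6 numbers: the shift along the tool's x, y, z in m, then the turn, a rotation vector about the tool's x, y, z in rad. In form: [[[tx, ty, tz, ax, ay, az], ...]]. A call has exactly 8 rows; each row is the pose to reach, as a shift and turn from the pose measured when the call began, along the tool's axes at that moment; what a row does not reach only later rows make up. A row lasts 1/8 s, in which the tool goes at most 62.5 mm and 10.7 degrees, less where a joint would pass 70% of its speed; a pose out of reach is approached as far as the arm can. A call with a gripper value outside its range is refused whole. "hand" is the finger opening in m, from 0 to 0.087, set as the call begins (left out, the last holds). The fingers move at their own pace and stop on an object; the grip force is fixed at half the most. Time passes only in rows, so rows that repeat a pose let the fingers close, or fill a call up. It gives the time, the measured TCP pose, the force and the opening at its end, in the units of the state.
- manip.read_state(): the state, without advancing time (a new reading comes with each control period).
- manip.grab_frame(name): name is "scene" or "top" or "wrist"; returns the picture (420x560x3 uint8, red, green, blue); there is no depth.
- manip.camera_model(name): a dict with "mtx" (3x3 intrinsics, pixels), "camera_from_world" (4x4, takes a point from world to camera coordinates); the wrist camera has in their place "T_tool_cam" (4x4, takes a point from camera to tool coordinates, whose origin is the TCP and whose axes are the flange's). Camera axes: x right, y up, looking along -z (the intrinsics and any distortion apply to the point x, -y, -z); pixel columns grow to the right and rows downward; lengths in m; the calibration is good to about 2 mm. A picture is of the moment at which its call begins: read the wrist's pose just before it. camera_model takes no time and is no camera call.
- manip.sign_off(): hands the job in, once; it reports no verdict.
The state is a dict: "t": time; "joint_positions": joint angles; "qvel": joint speeds; "joint_torque": joint torques, N m; "eef_pos": TCP position; "orientation": TCP orientation; "ft_force": force on the tool from outside, world axes, zero at the start; "moment": the same for the moment, N m; "gripper_width": opening from 0.0 (shut) to 1.0 (fully open).
Only numpy, scipy, OpenCV 4.12 (cv2) and the standard library are available. Lean on these libraries where they do the work, as an engineer would, in place of code of your own. Each camera call takes 0.05 s, during which the arm holds its last target. There are 200 camera calls.

## Working session

There is one attempt and no reset: what is moved stays moved. The work goes in short steps, Python scripts to look and compute and a tool call to move; the robot and the scene stay as the last step left them, time stands still between calls to the robot, and variables do not carry over. Pictures are saved under pics/ and viewed, about 8 in all and at most 12, crops included, and the job is handed in when it is done.

Besides the shell and the picture viewer there is one more tool, called after ">>>" by a JSON object that holds its "api" and its "payload". send_rows: Moves the arm, as the interface text tells. Its arguments: {"type":"object","properties":{"moves":{"type":"array","items":{"type":"array","items":{"type":"array","items":{"type":"number"}}}},"hand":{"type":"number"}},"required":["moves"]}

```bash
mkdir -p pics
python3 - <<'E'
from plant import manip
import cv2,numpy as np
s=manip.read_state();print(s['t'],s['eef_pos'],s['orientation'],manip.tips_ahead)
for n in("scene","top"):
    cv2.imwrite(f'pics/{n}0.png',manip.grab_frame(n)[:,:,::-1])
    m=manip.camera_model(n);print({k:np.round(v,4).tolist() if not isinstance(v,str) else v for k,v in m.items()})
m=manip.camera_model("wrist");print({k:np.round(v,4).tolist() for k,v in m.items()})
E
```

```text
0.0 [0.18251505 0.62334184 0.24644646] [-8.82235673e-05  1.41911019e-01  9.89878963e-01 -9.45609567e-04] 0.025
{'mtx': [[478.1853, 0.0, 277.9565], [0.0, 478.1853, 214.3916], [0.0, 0.0, 1.0]], 'camera_from_world': [[-0.7458, -0.6662, -0.0039, 0.4549], [0.628, -0.705, 0.3294, -0.4156], [-0.2222, 0.2432, 0.9442, -0.9773], [0.0, 0.0, 0.0, 1.0]]}
{'mtx': [[467.1591, 0.0, 278.7875], [0.0, 467.1591, 214.9141], [0.0, 0.0, 1.0]], 'camera_from_world': [[0.0015, -0.9998, 0.0202, 0.0056], [0.9941, 0.0037, 0.1087, -0.6192], [-0.1087, 0.0199, 0.9939, -1.3077], [0.0, 0.0, 0.0, 1.0]]}
{'mtx': [[339.1372, 0.0, 280.6046], [0.0, 339.1372, 205.2094], [0.0, 0.0, 1.0]], 'T_tool_cam': [[0.0008, 0.9705, 0.241, 0.0646], [1.0, -0.0006, -0.001, -0.0003], [-0.0008, 0.241, -0.9705, -0.1368], [0.0, 0.0, 0.0, 1.0]]}
```

View pics/scene0.png

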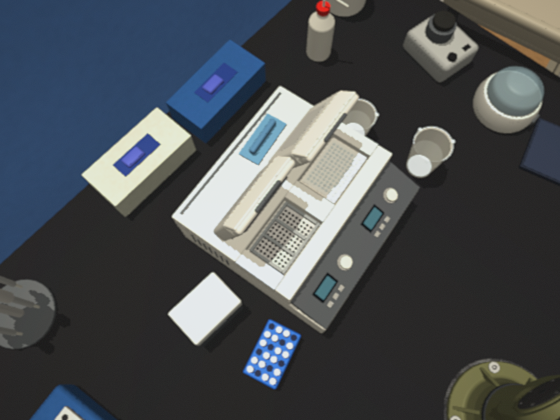

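View pics/top0.png

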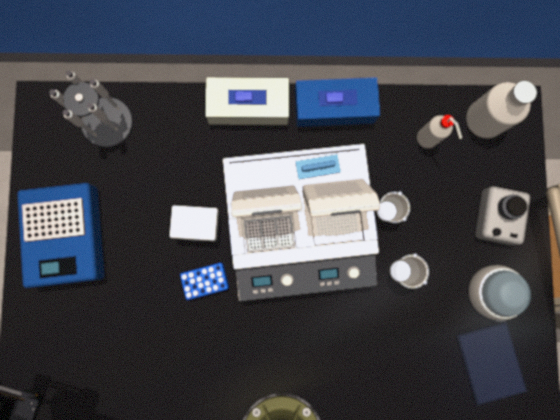

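The pictures show the cycler with the keys at scene (345,262) and (391,195), and at top (288,280) and (353,272). The left bay shows dark wells, so it probably holds the frame. The right bay is pale, so it probably holds the plate. Next I'll crop in and measure.

```bash
cat > h.py <<'E'
from plant import manip
import cv2,numpy as np
C={n:manip.camera_model(n) for n in("scene","top")}
def ray(n,uv):
    M=C[n]['camera_from_world'];K=C[n]['mtx']
    d=np.linalg.inv(K)@[uv[0],uv[1],1]*[1,-1,-1]
    R=M[:3,:3];return -R.T@M[:3,3],R.T@d
def onz(n,uv,z):
    o,d=ray(n,uv);return o+d*(z-o[2])/d[2]
def tri(a,b):
    A=0;B=0
    for n,uv in(("scene",a),("top",b)):
        o,d=ray(n,uv);d=d/np.linalg.norm(d);P=np.eye(3)-np.outer(d,d);A=A+P;B=B+P@o
    return np.linalg.solve(A,B)
def proj(n,p):
    M=C[n]['camera_from_world'];q=M[:3,:3]@p+M[:3,3];v=C[n]['mtx']@[q[0],-q[1],-q[2]];return v[:2]/v[2]
E
python3 - <<'E'
from h import *
k={}
for n,seeds in(("scene",[(345,262),(391,195)]),("top",[(288,280),(353,272)])):
    im=cv2.imread(f'pics/{n}0.png');g=cv2.cvtColor(im,cv2.COLOR_BGR2GRAY)
    nl,lab,st,ce=cv2.connectedComponentsWithStats((g>150).astype(np.uint8))
    for i,s in enumerate(seeds):
        l=lab[s[1],s[0]];k[n,i]=ce[l];print(n,i,ce[l],st[l])
for i in(0,1):print(tri(k["scene",i],k["top",i]))
a=cv2.imread('pics/scene0.png')[80:340,160:430];b=cv2.imread('pics/top0.png')[140:310,215:390]
a=cv2.resize(a,(400,385),interpolation=cv2.INTER_CUBIC);b=cv2.resize(b,(396,385),interpolation=cv2.INTER_CUBIC)
cv2.imwrite('pics/crop.png',np.hstack([a,b]))
E
```

```text
scene 0 [344.61494253 261.66666667] [338 255  15  15 174]
scene 1 [390.46206897 194.12413793] [384 188  14  13 145]
top 0 [286.59047619 279.79047619] [281 274  12  12 105]
top 1 [353.23762376 272.15841584] [348 267  11  11 101]
[ 0.43730457 -0.01218     0.10866318]
[ 0.45756342 -0.19052513  0.11228724]
```

View pics/crop.png

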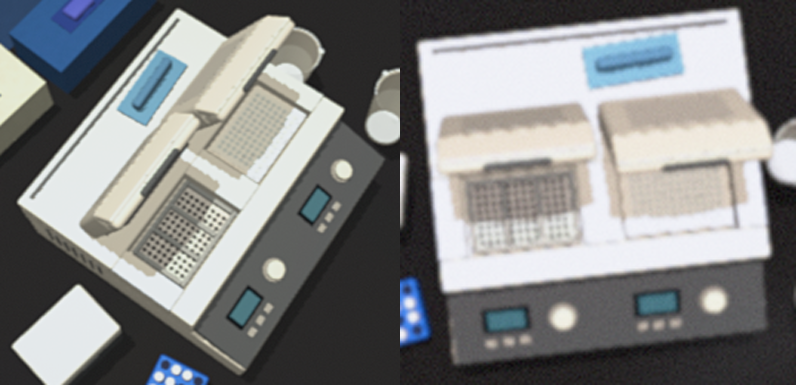

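The crop confirms it: the right bay has the pale sealed plate and the left has the open frame with dark wells. So I shut the right lid and press the right key. I'll check the cycler's pose from its corners and then work out the geometry.

Run:
```python
from h import *
from scipy.spatial.transform import Rotation as R
pts=[((223,157.7),.15,(190,190)),((364.4,143.5),.15,(190,-190)),((237.5,300),.09,(-195,190)),((376.3,285),.09,(-195,-190))]
W=np.array([onz("top",u,z)[:2] for u,z,_ in pts]);L=np.array([c for *_,c in pts])/1000
kk=np.array([[.4373,-.0122],[.4576,-.1905]])
wm,lm=W.mean(0),L.mean(0);H=(L-lm).T@(W-wm);a=np.arctan2(H[0,1]-H[1,0],H[0,0]+H[1,1])
c,s=np.cos(a),np.sin(a);Q=np.array([[c,-s],[s,c]]);o=wm-Q@lm
print('yaw deg',np.degrees(a),'o',o,'resid',(W-o-(Q@L.T).T).round(4).tolist())
print('keys in cycler',((kk-o)@Q).round(4).tolist())
# lid front edges (top crop px -> px)
cv=lambda x,y:((x-400)/2.263+215,y/2.263+140)
sc=lambda x,y:(x/1.4815+160,y/1.4808+80)
# right lid outer front edge corners: scene right-top corner (292,16), top right (770,152)?
for nm,a_,b_ in(("R outerR",sc(291,15),cv(770,152)),("R front left",sc(212,125),cv(612,170)),):
    p=tri(a_,b_);q=(p[:2]-o)@Q;print(nm,p.round(3),'cyc',q.round(3),p[2].round(3))
```

```text
yaw deg 5.964978465713355 o [ 0.59312108 -0.04959648] resid [[-0.0039, -0.0015], [-0.0023, -0.0005], [0.0028, 0.0001], [0.0035, 0.0019]]
keys in cycler [[-0.1511, 0.0534], [-0.1494, -0.1261]]
R outerR [ 0.607 -0.211  0.326] cyc [-0.003 -0.162] 0.326
R front left [ 0.595 -0.057  0.277] cyc [ 0.001 -0.007] 0.277
```

```bash
cat >> h.py <<'E'
from scipy.spatial.transform import Rotation as Rn
YAW=np.radians(6.1);O=np.array([.593,-.050,0]);QC=Rn.from_euler('z',YAW).as_matrix()
def st():
    s=manip.read_state();p=np.array(s['eef_pos']);q=s['orientation'];R=Rn.from_quat([*q[1:],q[0]]).as_matrix()
    tip=p+R[:,2]*.025;print('t',s['t'],'tcp',p.round(4),'tip cyc',(QC.T@(tip-O)).round(4),'F cyc',(QC.T@np.array(s['ft_force'])).round(2),'w',s['gripper_width'],'j',np.round(s['joint_positions'],2))
    return p,R
RT=QC@np.diag([-1,1,-1.])  # tool x=-cyc x, y=cyc y, z down
def go(*tips,Rt=RT):
    p,R=st()
    for c in tips:
        t=O+QC@np.array(c)-Rt[:,2]*.025
        print(c,'shift',(R.T@(t-p)).round(4),'turn',Rn.from_matrix(R.T@Rt).as_rotvec().round(4))
E
python3 -c "
from h import *
go((.11,-.115,.37))
for n,c in(('R',[(630,235),(738,225)]),('L',[(470,255),(582,242)])):
  for x,y in c: print(n,(QC.T@(onz('top',((x-400)/2.263+215,y/2.263+140),.141)-O)).round(3))
"
```

```text
t 0.1 tcp [0.1825 0.6234 0.2466] tip cyc [-0.3366  0.7131  0.2216] F cyc [-0.08  0.17  0.  ] w 0.9979174519270689 j [-1.27  0.32 -0.07  1.45  0.02  1.37 -0.06]
(0.11, -0.115, 0.37) shift [-0.7287 -0.5955 -0.1473] turn [-1.700e-03 -2.000e-04 -3.913e-01]
R [-0.066 -0.033  0.141]
R [-0.067 -0.16   0.141]
L [-0.069  0.153  0.141]
L [-0.068  0.023  0.141]
```

>>> {"api": "send_rows", "payload": {"moves": [[[0,0,-0.06,0,0,-0.13],[0,0,-0.12,0,0,-0.26],[-0.03,-0.025,-0.15,0,0,-0.39],[-0.077,-0.063,-0.15,0,0,-0.39],[-0.123,-0.101,-0.15,0,0,-0.39],[-0.17,-0.139,-0.15,0,0,-0.39],[-0.216,-0.177,-0.15,0,0,-0.39],[-0.262,-0.215,-0.15,0,0,-0.39]]], "hand": 0}}

```text
t: 1.1
eef_pos: [0.3744, 0.3417, 0.3967]
orientation: [-0.0, -0.053, 0.999, -0.001]
ft_force: [0.4, 0.6, 0.4]
gripper_width: 0.167
```

```bash
python3 -c "
from h import *
go((.11,-.115,.37))"
```

```text
t 1.1 tcp [0.3744 0.3417 0.3967] tip cyc [-0.1757  0.4127  0.3717] F cyc [0.45 0.59 0.44] w 0.16658516251389785 j [-0.9  -0.02  0.1   1.54  0.    1.62  0.88]
(0.11, -0.115, 0.37) shift [-0.2864 -0.5273  0.0023] turn [-0.0017 -0.0008 -0.0013]
```

>>> {"api": "send_rows", "payload": {"moves": [[[-0.028,-0.052,0,0,0,0],[-0.056,-0.104,0,0,0,0],[-0.084,-0.156,0,0,0,0],[-0.112,-0.208,0,0,0,0],[-0.14,-0.26,0,0,0,0],[-0.168,-0.312,0,0,0,0],[-0.196,-0.364,0,0,0,0],[-0.224,-0.416,0,0,0,0]]]}}

```text
t: 2.1
eef_pos: [0.6417, -0.0497, 0.3969]
orientation: [-0.0, -0.053, 0.999, -0.001]
ft_force: [1.2, 0.9, 0.3]
gripper_width: 0.006
```

>>> {"api": "send_rows", "payload": {"moves": [[[-0.022,-0.04,0,0,0,0],[-0.044,-0.08,0,0,0,0],[-0.06,-0.109,0,0,0,0],[-0.06,-0.109,0,0,0,0],[-0.06,-0.109,0,0,0,0],[-0.06,-0.109,0,0,0,0],[-0.06,-0.109,0,0,0,0],[-0.06,-0.109,0,0,0,0]]]}}

```text
t: 3.1
eef_pos: [0.7127, -0.151, 0.3975]
orientation: [-0.0, -0.053, 0.999, -0.001]
ft_force: [0.5, 0.8, -0.5]
gripper_width: 0.001
```

```bash
python3 -c "
from h import *
go((.11,-.115,.37),(.11,-.115,.28))
cv2.imwrite('pics/s1.png',np.hstack([manip.grab_frame(n)[40:340,100:480,::-1] for n in('scene','top')]))"
```

```text
t 3.1 tcp [ 0.7127 -0.151   0.3975] tip cyc [ 0.1083 -0.1131  0.3725] F cyc [ 0.63  0.71 -0.45] w 0.0011884604093178259 j [-0.14  0.53  0.57  0.94 -0.28  1.74  2.  ]
(0.11, -0.115, 0.37) shift [-0.0017 -0.0019  0.0025] turn [-0.0011 -0.0003  0.0005]
(0.11, -0.115, 0.28) shift [-0.0017 -0.0018  0.0925] turn [-0.0011 -0.0003  0.0005]
```

View pics/s1.png

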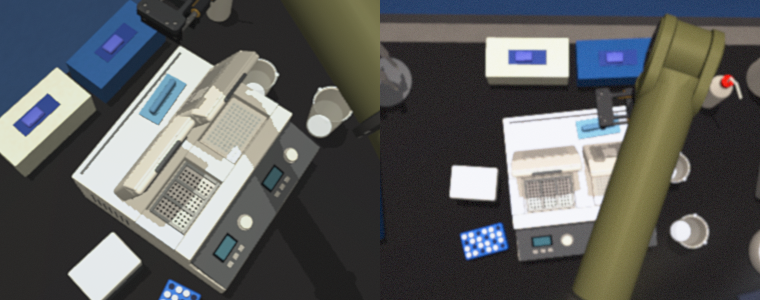

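>>> {"api": "send_rows", "payload": {"moves": [[[0,0,0.03,0,0,0],[0,0,0.06,0,0,0],[0,0,0.092,0,0,0],[0.008,0,0.092,0,0,0],[0.016,0,0.092,0,0,0],[0.024,0,0.092,0,0,0],[0.024,0,0.092,0,0,0],[0.024,0,0.092,0,0,0]]]}}

```text
t: 4.2
eef_pos: [0.6891, -0.154, 0.306]
orientation: [0.0, -0.053, 0.999, -0.001]
ft_force: [0.6, 0.4, 0.3]
gripper_width: 0.004
```

```bash
python3 -c "
from h import *
go((.06,-.115,.28))
cv2.imwrite('pics/s2.png',np.hstack([cv2.resize(manip.grab_frame('scene')[30:230,200:400,::-1],(400,400)),cv2.resize(manip.grab_frame('wrist')[:,:,::-1],(400,300)).__class__((0,)) if 0 else cv2.resize(manip.grab_frame('wrist')[:,:,::-1],(400,400))]))"
```

```text
t 4.2 tcp [ 0.6891 -0.154   0.306 ] tip cyc [ 0.0845 -0.1136  0.281 ] F cyc [0.62 0.36 0.31] w 0.003520610130785279 j [-0.2   0.46  0.57  1.21 -0.24  1.53  2.01]
(0.06, -0.115, 0.28) shift [ 0.0245 -0.0014  0.001 ] turn [-0.0013  0.0007  0.0001]
```

View pics/s2.png

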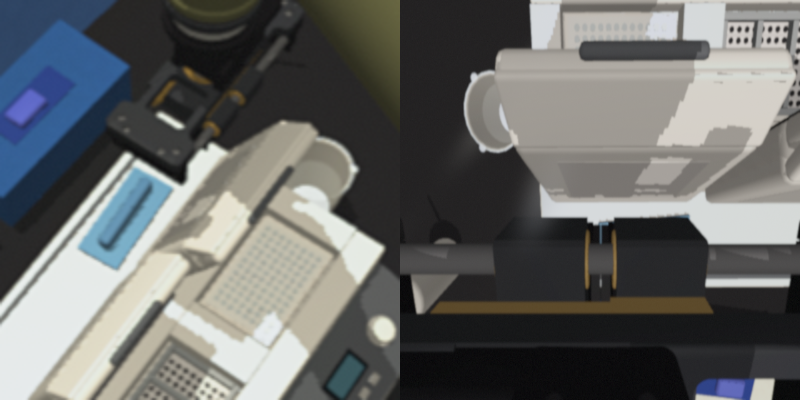

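The fingers stand behind the right lid's outer face, clear of the left lid and the paddle. I'll ease forward until they touch.

>>> {"api": "send_rows", "payload": {"moves": [[[0.004,0,0,0,0,0],[0.008,0,0,0,0,0],[0.012,0,0,0,0,0],[0.016,0,0,0,0,0],[0.02,0,0,0,0,0],[0.024,0,0,0,0,0],[0.028,0,0,0,0,0],[0.03,0,0,0,0,0]]]}}

```text
t: 5.3
eef_pos: [0.659, -0.1571, 0.3056]
orientation: [-0.0, -0.053, 0.999, -0.001]
ft_force: [0.1, 0.1, 0.5]
gripper_width: 0.004
```

```bash
python3 -c "
from h import *
st()"
```

```text
t 5.3 tcp [ 0.659  -0.1571  0.3056] tip cyc [ 0.0543 -0.1136  0.2806] F cyc [0.15 0.06 0.55] w 0.003758422326174713 j [-0.22  0.4   0.58  1.3  -0.21  1.5   2.02]
```

>>> {"api": "send_rows", "payload": {"moves": [[[0.005,0,0,0,0,0],[0.01,0,0,0,0,0],[0.015,0,0,0,0,0],[0.02,0,0,0,0,0],[0.025,0,0,0,0,0],[0.03,0,0,0,0,0],[0.035,0,0,0,0,0],[0.04,0,0,0,0,0]]]}}

```text
t: 6.3
eef_pos: [0.6184, -0.1619, 0.3058]
orientation: [-0.0, -0.053, 0.999, -0.001]
ft_force: [2.1, -0.7, 2.3]
gripper_width: 0.002
```

```bash
python3 -c "
from h import *
st()
cv2.imwrite('pics/s3.png',np.hstack([cv2.resize(manip.grab_frame('scene')[30:230,200:400,::-1],(400,400)),cv2.resize(manip.grab_frame('wrist')[:,:,::-1],(400,400))]))"
```

```text
t 6.3 tcp [ 0.6184 -0.1619  0.3058] tip cyc [ 0.0134 -0.114   0.2808] F cyc [ 1.99 -0.89  2.28] w 0.002439905228553834 j [-0.25  0.31  0.59  1.41 -0.17  1.48  2.02]
```

View pics/s3.png

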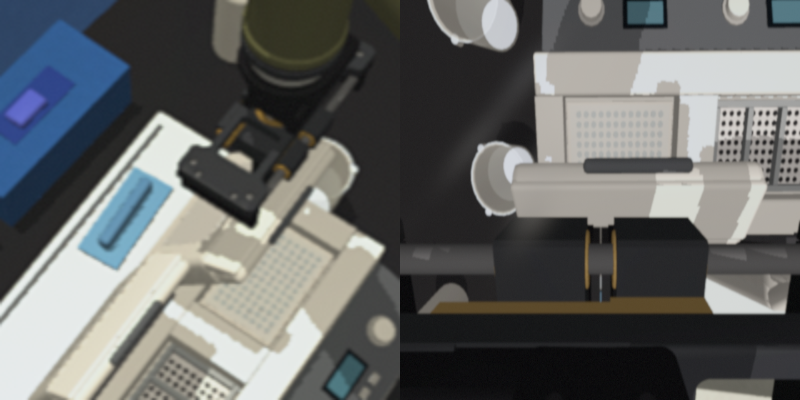

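Light contact: about 3 N with the tip at (0.013, 0.281), so the hinge sits near x = 0.03. Now I'll push along the arc.

>>> {"api": "send_rows", "payload": {"moves": [[[0.006,0,0.002,0,0,0],[0.012,0,0.005,0,0,0],[0.018,0,0.009,0,0,0],[0.025,0,0.013,0,0,0],[0.033,0,0.017,0,0,0],[0.041,0,0.021,0,0,0],[0.049,0,0.026,0,0,0],[0.057,0,0.031,0,0,0]]]}}

```text
t: 7.4
eef_pos: [0.5607, -0.168, 0.2742]
orientation: [-0.001, -0.053, 0.999, -0.001]
ft_force: [0.1, -0.2, 0.8]
gripper_width: 0.003
```

```bash
python3 -c "
from h import *
st()
cv2.imwrite('pics/s4.png',np.hstack([cv2.resize(manip.grab_frame('scene')[30:230,200:400,::-1],(400,400)),cv2.resize(manip.grab_frame('wrist')[:,:,::-1],(400,400))]))"
```

```text
t 7.4 tcp [ 0.5607 -0.168   0.2742] tip cyc [-0.0447 -0.1139  0.2492] F cyc [ 0.05 -0.18  0.81] w 0.0033685204854737518 j [-0.27  0.19  0.6   1.6  -0.1   1.39  2.01]
```

View pics/s4.png

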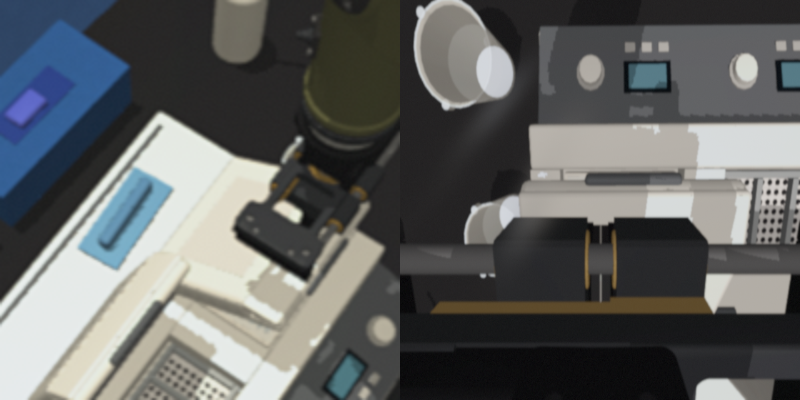

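The lid is following: the wrist view shows it lowered, with its front edge ahead of the tips. Continuing.

>>> {"api": "send_rows", "payload": {"moves": [[[0.006,0,0.006,0,0,0],[0.012,0,0.012,0,0,0],[0.018,0,0.018,0,0,0],[0.022,0,0.024,0,0,0],[0.026,0,0.03,0,0,0],[0.029,0,0.036,0,0,0],[0.032,0,0.042,0,0,0],[0.034,0,0.048,0,0,0]]]}}

```text
t: 8.5
eef_pos: [0.5251, -0.1719, 0.2255]
orientation: [-0.003, -0.052, 0.999, -0.0]
ft_force: [1.3, -0.8, 0.9]
gripper_width: 0.005
```

```bash
python3 -c "
from h import *
st()"
```

```text
t 8.5 tcp [ 0.5251 -0.1719  0.2255] tip cyc [-0.0806 -0.1139  0.2005] F cyc [ 1.19 -0.9   0.86] w 0.004500466560483286 j [-0.28  0.14  0.6   1.74 -0.08  1.29  2.01]
```

>>> {"api": "send_rows", "payload": {"moves": [[[0,0,0.003,0,0,0],[0,0,0.006,0,0,0],[0,0,0.009,0,0,0],[0,0,0.011,0,0,0],[0,0,0.013,0,0,0],[0,0,0.014,0,0,0],[0,0,0.015,0,0,0],[0,0,0.015,0,0,0]]]}}

```text
t: 9.5
eef_pos: [0.5251, -0.1719, 0.2104]
orientation: [-0.002, -0.052, 0.999, -0.0]
ft_force: [-0.7, -0.0, 1.1]
gripper_width: 0.005
```

```bash
python3 -c "
from h import *
st()
cv2.imwrite('pics/s5.png',np.hstack([cv2.resize(manip.grab_frame('scene')[30:230,220:420,::-1],(400,400)),cv2.resize(manip.grab_frame('wrist')[:,:,::-1],(400,400))]))"
```

```text
t 9.5 tcp [ 0.5251 -0.1719  0.2104] tip cyc [-0.0806 -0.1139  0.1854] F cyc [-0.66  0.02  1.06] w 0.005433610765724734 j [-0.27  0.15  0.6   1.76 -0.09  1.26  2.02]
```

View pics/s5.png

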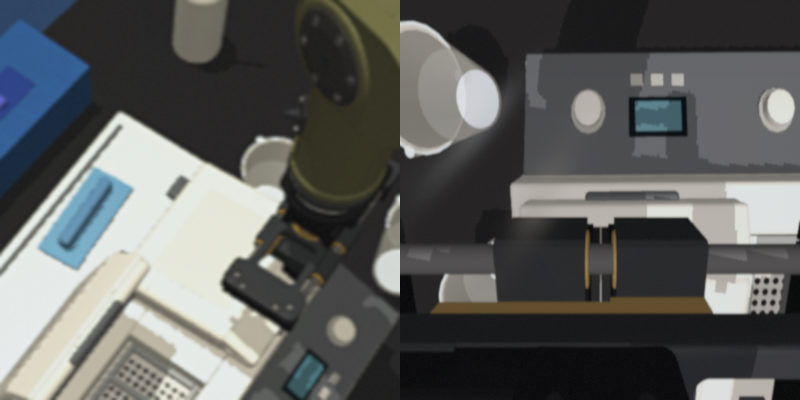

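The tip has reached the lid's sloping front part, so the hinge is nearer x = 0.06. I'll lift a little, move 30 mm back and press on the flat.

>>> {"api": "send_rows", "payload": {"moves": [[[0,0,-0.015,0,0,0],[0,0,-0.03,0,0,0],[-0.015,0,-0.03,0,0,0],[-0.03,0,-0.03,0,0,0],[-0.03,0,-0.02,0,0,0],[-0.03,0,-0.012,0,0,0],[-0.03,0,-0.006,0,0,0],[-0.03,0,-0.002,0,0,0]]]}}

```text
t: 10.6
eef_pos: [0.554, -0.169, 0.2133]
orientation: [-0.003, -0.052, 0.999, 0.0]
ft_force: [-9.1, 1.9, 22.8]
gripper_width: 0.006
```

```bash
python3 -c "
from h import *
st()"
```

```text
t 10.6 tcp [ 0.554  -0.169   0.2133] tip cyc [-0.0516 -0.1141  0.1883] F cyc [-8.81  2.82 22.85] w 0.006206936515760341 j [-0.27  0.21  0.59  1.69 -0.12  1.28  2.03]
```

That fits a shut lid: the tip is at 188 mm, which is the expected height of the shut face, with a 23 N reaction. Next I'll lift, tilt and hover over the right key.

```bash
python3 -c "
from h import *
a=-np.radians(20)
Rt=RT@Rn.from_rotvec([0,a,0]).as_matrix()
print(QC.T@Rt[:,2])
k=np.array([-.1494,-.1255,.1155]);n=np.array([-np.sin(-a),0,np.cos(a)])
go(k+.10*n,k+.04*n,Rt=Rt)
"
```

```text
[ 3.42020143e-01 -3.25184711e-18 -9.39692621e-01]
t 10.6 tcp [ 0.554  -0.169   0.2133] tip cyc [-0.0516 -0.1141  0.1883] F cyc [-8.81  2.82 22.85] w 0.006206936515760341 j [-0.27  0.21  0.59  1.69 -0.12  1.28  2.03]
[-0.18360201 -0.1255      0.20946926] shift [ 0.1408 -0.0116 -0.0188] turn [ 0.0006 -0.3552 -0.0023]
[-0.16308081 -0.1255      0.1530877 ] shift [ 0.12   -0.0116  0.0374] turn [ 0.0006 -0.3552 -0.0023]
```

>>> {"api": "send_rows", "payload": {"moves": [[[0,0,-0.03,0,0,0],[0,0,-0.07,0,0,0],[0.03,-0.003,-0.07,0,-0.08,0],[0.07,-0.006,-0.07,0,-0.17,0],[0.11,-0.009,-0.06,0,-0.26,0],[0.141,-0.0116,-0.04,0,-0.355,0],[0.141,-0.0116,-0.019,0,-0.355,0],[0.141,-0.0116,-0.019,0,-0.355,0]]]}}

```text
t: 11.6
eef_pos: [0.4135, -0.1953, 0.2318]
orientation: [0.174, -0.05, 0.983, 0.01]
ft_force: [0.1, 0.2, -0.1]
gripper_width: 0.008
```

```bash
python3 -c "
from h import *
st()
cv2.imwrite('pics/s6.png',np.hstack([cv2.resize(manip.grab_frame('scene')[30:230,220:420,::-1],(400,400)),cv2.resize(manip.grab_frame('wrist')[:,:,::-1],(400,300),interpolation=cv2.INTER_AREA)[:400]  if 0 else cv2.resize(manip.grab_frame('wrist')[:,:,::-1],(400,400))]))
cv2.imwrite('pics/w6.png',manip.grab_frame('wrist')[:,:,::-1])"
```

```text
t 11.6 tcp [ 0.4135 -0.1953  0.2318] tip cyc [-0.1853 -0.1254  0.2083] F cyc [ 0.09  0.16 -0.12] w 0.007719354194646518 j [ 0.32 -0.3   0.18  2.15 -0.17  1.01  2.24]
```

View pics/s6.png

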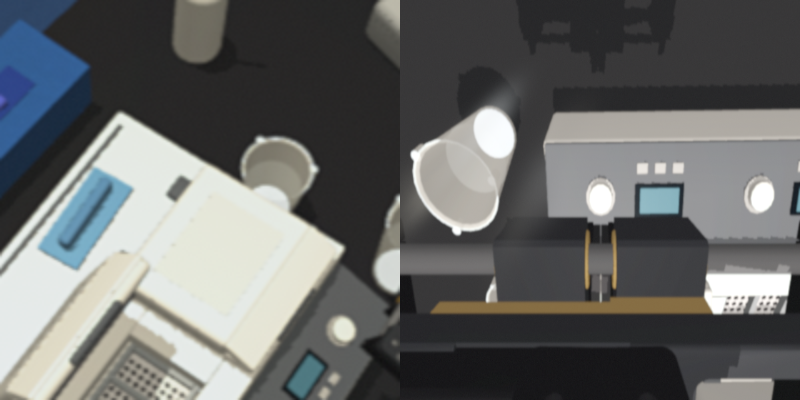

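```bash
python3 -c "
from h import *
p,R=st();m=manip.camera_model('wrist');T=np.array(m['T_tool_cam']);K=np.array(m['mtx'])
g=cv2.cvtColor(cv2.imread('pics/w6.png'),cv2.COLOR_BGR2GRAY);x0=(g>205).astype(np.uint8)
nl,lab,stt,ce=cv2.connectedComponentsWithStats(x0);l=lab[207,280];print(ce[l],stt[l])
c=ce[l];d=R@T[:3,:3]@(np.linalg.inv(K)@[c[0],c[1],1]*[1,-1,-1]);o=p+R@T[:3,3]
for z in(.112,.1155,.118):print((QC.T@(o+d*(z-o[2])/d[2]-O)).round(4))
a=-np.radians(20);Rt=RT@Rn.from_rotvec([0,a,0]).as_matrix()
k=np.array([-.1494,-.1255,.1155]);n=np.array([-np.sin(-a),0,np.cos(a)])
go(k+.04*n,k+.01*n,k,k-.006*n,Rt=Rt)
"
```

```text
t 11.75 tcp [ 0.414  -0.1961  0.2326] tip cyc [-0.185  -0.1263  0.2091] F cyc [-0.24  0.14  0.3 ] w 0.005432315985059042 j [ 0.31 -0.3   0.19  2.14 -0.17  1.01  2.24]
[280.91355778 206.45586897] [ 261  188   40   37 1099]
[-0.1475 -0.1264  0.112 ]
[-0.1499 -0.1264  0.1155]
[-0.1516 -0.1264  0.118 ]
t 11.75 tcp [ 0.414  -0.1961  0.2326] tip cyc [-0.185  -0.1263  0.2091] F cyc [-0.24  0.14  0.3 ] w 0.005432315985059042 j [ 0.31 -0.3   0.19  2.14 -0.17  1.01  2.24]
[-0.16308081 -0.1255      0.1530877 ] shift [-0.0015  0.0008  0.0601] turn [-0.0007 -0.001  -0.0054]
[-0.1528202  -0.1255      0.12489693] shift [-0.0015  0.0008  0.0901] turn [-0.0007 -0.001  -0.0054]
[-0.1494 -0.1255  0.1155] shift [-0.0015  0.0008  0.1001] turn [-0.0007 -0.001  -0.0054]
[-0.14734788 -0.1255      0.10986184] shift [-0.0015  0.0008  0.1061] turn [-0.0007 -0.001  -0.0054]
```

The wrist camera puts the key at (-0.150, -0.126), in agreement with the stereo fix. I'll come down to 10 mm above it.

>>> {"api": "send_rows", "payload": {"moves": [[[0,0,0.02,0,0,0],[0,0,0.04,0,0,0],[0,0,0.06,0,0,0],[0,0,0.07,0,0,0],[0,0,0.08,0,0,0],[0,0,0.085,0,0,0],[0,0,0.09,0,0,0],[0,0,0.09,0,0,0]]]}}

```text
t: 12.75
eef_pos: [0.4445, -0.1929, 0.1478]
orientation: [0.173, -0.05, 0.984, 0.009]
ft_force: [-0.1, -0.7, 0.1]
gripper_width: 0.002
```

```bash
python3 -c "
from h import *
a=-np.radians(20);Rt=RT@Rn.from_rotvec([0,a,0]).as_matrix()
k=np.array([-.1497,-.126,.1155]);n=np.array([-np.sin(-a),0,np.cos(a)])
go(k,k-.006*n,Rt=Rt)
"
```

```text
t 12.75 tcp [ 0.4445 -0.1929  0.1478] tip cyc [-0.1543 -0.1264  0.1243] F cyc [-0.15 -0.67  0.1 ] w 0.0015218403461532896 j [ 0.28 -0.15  0.19  2.21 -0.22  0.8   2.28]
[-0.1497 -0.126   0.1155] shift [-0.0013  0.0003  0.0099] turn [-0.0006 -0.0012 -0.0057]
[-0.14764788 -0.126       0.10986184] shift [-0.0013  0.0004  0.0159] turn [-0.0006 -0.0012 -0.0057]
```

>>> {"api": "send_rows", "payload": {"moves": [[[-0.001,0,0.004,0,0,0],[-0.001,0,0.007,0,0,0],[-0.001,0,0.009,0,0,0],[-0.001,0,0.011,0,0,0],[-0.001,0,0.013,0,0,0],[-0.001,0,0.014,0,0,0],[-0.001,0,0.015,0,0,0],[-0.001,0,0.015,0,0,0]]]}}

```text
t: 13.75
eef_pos: [0.4504, -0.1923, 0.1342]
orientation: [0.173, -0.05, 0.984, 0.009]
ft_force: [-3.4, -0.7, 5.2]
gripper_width: 0.004
```

```bash
python3 -c "
from h import *
p,R=st();print(R.T@np.array(manip.read_state()['ft_force']))"
```

```text
t 13.75 tcp [ 0.4504 -0.1923  0.1342] tip cyc [-0.1484 -0.1264  0.1107] F cyc [-3.41 -0.35  5.21] w 0.004261205157979464 j [ 0.28 -0.12  0.19  2.22 -0.24  0.77  2.29]
[ 1.42774807 -0.36115439 -6.05517968]
```

>>> {"api": "send_rows", "payload": {"moves": [[[0,0,0.001,0,0,0],[0,0,0.002,0,0,0],[0,0,0.002,0,0,0],[0,0,0.003,0,0,0],[0,0,0.003,0,0,0],[0,0,0.003,0,0,0],[0,0,0.003,0,0,0],[0,0,0.003,0,0,0]]]}}

```text
t: 14.75
eef_pos: [0.4507, -0.1924, 0.1338]
orientation: [0.173, -0.05, 0.984, 0.01]
ft_force: [-19.1, 4.9, 26.9]
gripper_width: 0.008
```

```bash
python3 -c "
from h import *
p,R=st();print(R.T@np.array(manip.read_state()['ft_force']))
im=manip.grab_frame('scene')[:,:,::-1][110:230,300:460];w=manip.grab_frame('wrist')[:,:,::-1][:240]
cv2.imwrite('pics/s7.png',np.vstack([cv2.resize(im,(400,300),interpolation=cv2.INTER_CUBIC),cv2.resize(w,(400,171))]))"
```

```text
t 14.75 tcp [ 0.4507 -0.1924  0.1338] tip cyc [-0.1481 -0.1264  0.1103] F cyc [-18.42   6.93  26.91] w 0.007996729657318888 j [ 0.28 -0.12  0.2   2.21 -0.24  0.77  2.29]
[  8.193966     6.91725964 -31.56497511]
```

View pics/s7.png

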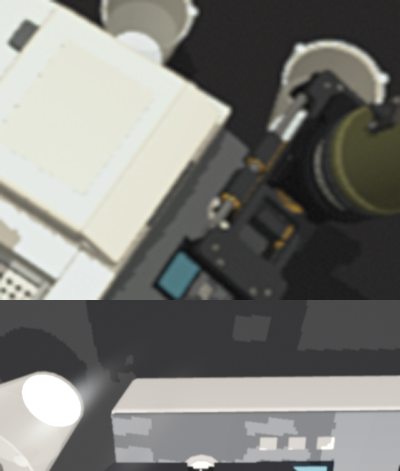

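It hit a hard stop: the force rose from 6 N to 31 N with no further travel, 5.5 mm below the measured key top. So the key is fully down. Backing off along its axis.

>>> {"api": "send_rows", "payload": {"moves": [[[0,0,-0.008,0,0,0],[0,0,-0.02,0,0,0],[0,0,-0.035,0,0,0],[0,0,-0.05,0,0,0],[0,0,-0.065,0,0,0],[0,0,-0.08,0,0,0],[0,0,-0.085,0,0,0],[0,0,-0.085,0,0,0]]]}}

```text
t: 15.85
eef_pos: [0.422, -0.1957, 0.2141]
orientation: [0.173, -0.049, 0.984, 0.01]
ft_force: [-0.1, 0.2, -0.3]
gripper_width: 0.006
```

```bash
python3 -c "
from h import *
p,R=st()
a=manip.grab_frame('scene')[:,:,::-1];b=manip.grab_frame('top')[:,:,::-1]
cv2.imwrite('pics/s8.png',np.hstack([cv2.resize(a[60:360,150:450],(400,400),interpolation=cv2.INTER_CUBIC),cv2.resize(b[130:320,165:435],(400,281),interpolation=cv2.INTER_CUBIC).copy() if 0 else cv2.resize(b[110:330,190:410],(400,400),interpolation=cv2.INTER_CUBIC)]))"
```

```text
t 15.85 tcp [ 0.422  -0.1957  0.2141] tip cyc [-0.177  -0.1266  0.1906] F cyc [-0.05  0.21 -0.29] w 0.006143011433342969 j [ 0.32 -0.27  0.18  2.16 -0.18  0.97  2.25]
```

View pics/s8.png

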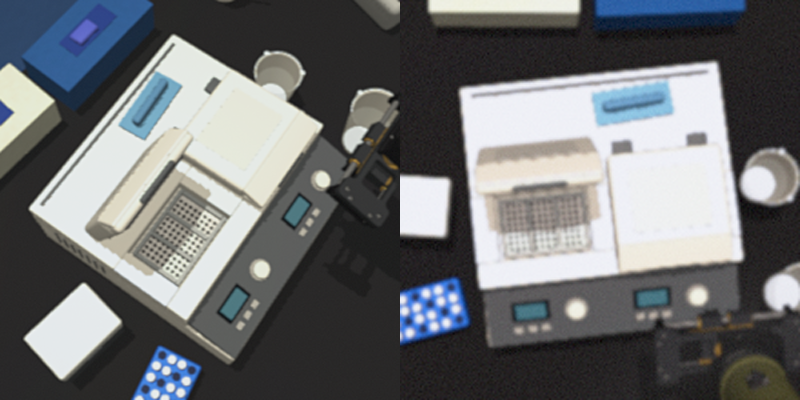

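The final view shows the right lid flat and shut, the left lid open, both keys up, the bystanders in place and the gripper clear. Handing in.

```bash
python3 -c "
from plant import manip
print(manip.sign_off())"
```

```text
the job is handed in; nothing more can be done
None
```

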